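Load a nameplate pressing jig

ROBOT

A 6-joint arm with a two-finger parallel gripper is mounted at the origin on a cart in front of the work surface, level with it; the furniture and walls round the work are solid. World frame = base frame: x ahead of the robot, y to its left, z up, the work surface at z = 0. Lengths are in m, angles in rad, forces in N, time in s.
With the tool pointing down it reaches from about 0.275 to 0.875 m from the base axis. Payload 12.5 kg.
Tool frame: the origin (TCP) lies at the very end of the fingers, on their centre line; the grasp point (between the pads) lies 19 mm behind it; z points along the fingers, y is the line along which they close (so a half turn about z gives the same grasp; the last joint's range is limited). The gripper opens to 85 mm and grips with 20 to 120 N. Pads are 22 mm wide; open, the fingers measure 114 mm over their backs; the gripper's body (76 mm by 85 mm) begins 54 mm behind the grasp point. The pads swing forward as they close: fully open they stand 13 mm farther back than shut.
Start: joints at [-1.319, 0.351, 1.652, -0, 1.139, -0.085], TCP at [0.182, -0.519, 0.231] pointing down, gripper open.
Joint ranges: [-2.75, 2.75], [-0.79, 2.1], [0.01, 2.65], [-1.57, 4.71], [0.07, 3.14], [-2.87, 2.87]. Speed limits (rad/s): [2.22, 2.22, 2.79, 3.14, 3.14, 3.14].

INTERFACE

Orientations are given as a 3x3 rotation matrix whose columns are the frame's x, y, z axes.
In Python, from bench import manip gives the robot as it stands. Calls block until the motion is done:
- manip.move_ptp(position, orientation): joint-space move of the TCP to a pose.
- manip.move_l(position, attitude=None, max_speed=0.15): straight line of the TCP; attitude=None keeps the orientation; max_speed is the mean speed in m/s.
- manip.move_j(angles): joint-space move.
- manip.set_gripper(opening, effort=None): opening from 0.0 (shut) to 1.0 (fully open); effort is the grip in N (None keeps the last); returns when the fingers have stopped.
- manip.dwell(seconds).
- manip.inverse_kinematics(position, orientation): joint angles nearest the present ones, or None.
- manip.grab_frame(name): name is "scene" or "top" or "wrist"; returns (picture, depth): 480x640x3 uint8, red, green, blue; 480x640 float32, m along the optical axis (not along the pixel's ray), 0 where there is no reading.
- manip.get_calibration(name): a dict with "camera_matrix" (3x3 intrinsics, pixels), "R" (3x3) and "t" (3): a world point X has camera coordinates R X + t. Camera axes: x right, y down, z forward; pixel columns grow to the right and rows downward; lengths in m; the calibration is good to about 2 mm. A picture is of the moment at which its call begins: read the wrist's pose just before it. get_calibration takes no time and is no camera call; for the wrist camera it gives the pose at the moment of the call.
A pose or a line that the arm cannot do raises manip.Unreachable and nothing moves.
- manip.sign_off(): hands the job in; it is judged then, once.
Trained networks look in the newest picture that a camera, given by its name, has taken for a name from the list of things; names that differ only in an ending like _2 or _b are one class to them, and where a whole thing is asked for, a point or a joint stands for the part that bears it (a point fixed in the world has none). Each returns a list of dicts, best first, with "confidence" (0 to 1); they miss things now and then, are a little off and sometimes report something else, mostly with a low value. They report only what shows in the picture. A call takes as long as a camera call. They do not tell look-alikes from the thing itself.
- manip.look_for(camera, name): "at" ([x, y, z] in m, in world coordinates, good to about 4 mm: the middle of the surface that is visible of it).
Readings, each from a call of its own:
- manip.current_time(): time.
- manip.current_qpos(): joint angles.
- manip.current_joint_vel(): joint speeds.
- manip.current_joint_torque(): joint torques, N m.
- manip.current_ee_pos(): TCP position.
- manip.current_tcp_rot(): TCP orientation.
- manip.current_force(): force on the tool from outside, world axes, zero at the start.
- manip.current_ft_torque(): the same for the moment, N m.
- manip.current_grip_width(): opening from 0.0 (shut) to 1.0 (fully open).
- manip.current_grip_force(): force on a finger pad.
Only numpy, scipy, OpenCV 4.12 (cv2) and the standard library are available. Lean on these libraries where they do the work, as an engineer would, in place of code of your own. Each camera call takes 0.05 s, during which the arm holds its last target. There are 200 camera calls.

TASK

Set a nameplate to press in the jig: first press on the brass plate's top and slide it along its channel, without lifting it out, until it meets the end stop; then stack steel weights and medal blanks flat on it inside the open-sided tube until the top of the stack is level with the black mark line; last turn the latch clockwise past its click so that its arm locks over the plate. The weights are twice as thick as the blanks, any mixture that comes level with the mark will do, what is left over stays out of the tube, and the oil can and glue bottle must stay standing.

Things in the scene. Friction and masses are not known exactly. Their poses are not given: they have to be found in the camera images.
- jig: Pressing jig, fixed: a grey bed 280 mm long (its x), 86 mm wide, top face 14 mm above the table, lying crosswise; origin under the middle of the bed, on the table; x level along the bed toward the end stop, y level across it toward the latch, z up. Two steel guide strips 3 mm high, 36 mm apart inside, form the plate's channel along the middle.
- tube_mark (a point): On the tube's axis (jig x = 65, y = 0 mm), at the height of its black mark line, 53 mm above the table: 35 mm above the plate's top; axes as the jig's. The upright aluminium tube: bore 55, wall 5, rim 64 mm above the table; open on the sides facing +x and -x, 38 mm wide, down to the bed, so that two fingers closing along x can lower a disc between the walls.
- stop_face (a point): Middle of the end stop's face, on the bed's surface 14 mm above the table, 55 mm beyond the tube's axis; axes as the jig's. The nameplate slides along +x until its front end meets this face. The stop is a steel bar 10 mm long, 60 mm wide, 7 mm high above the bed.
- plate_end (a point): Middle of the front end, on the underside, of the nameplate: a loose flat brass strip with a brushed silvery face, 170 x 34 x 4 mm, 0.12 kg, lying in the channel 60 to 85 mm short of the stop. Its x axis points toward the stop; the plate reaches from x = -170 mm to 0 here. It slides easily on the polished bed when pressed with 5 to 10 N and drawn along.
- latch (a joint): Angle of the swing latch in rad: 0 as found (arm along the bed, clear of the plate), growing clockwise as seen from above. A sprung detent holds it at 0 with about 0.12 N m, resisting less and less up to its dead centre at 0.65 rad; past that it clicks over by itself to a stop at 1.36 rad, where the arm lies over the plate without touching it; let go short of it, it springs back to 0.
- latch_grip (a point): On the latch's upright axis (jig x = -30, y = 75 mm), 54 mm above the table, about mid-height of its grip: an upright-standing black bar 46 mm long, 12 mm thick, from 38 to 64 mm above the table. The x axis lies along the bar's length and the latch arm, and turns with them. The steel arm below, 21 to 26 mm above the table, reaches 67 mm from the axis.
- blank_0_mid (a point): Centre of a medal blank: a flat brass-coloured or silver-coloured metal disc, 50 mm diameter, 5 mm thick, 45 g, lying on the table; this point is at half its thickness, z along the disc's axis. Absent (None) in some starts.
- blank_1_mid (a point): Centre of a medal blank: a flat brass-coloured or silver-coloured metal disc, 50 mm diameter, 5 mm thick, 45 g, lying on the table; this point is at half its thickness, z along the disc's axis. Absent (None) in some starts.
- blank_2_mid (a point): Centre of a medal blank: a flat brass-coloured or silver-coloured metal disc, 50 mm diameter, 5 mm thick, 45 g, lying on the table; this point is at half its thickness, z along the disc's axis. Absent (None) in some starts.
- blank_3_mid (a point): Centre of a medal blank: a flat brass-coloured or silver-coloured metal disc, 50 mm diameter, 5 mm thick, 45 g, lying on the table; this point is at half its thickness, z along the disc's axis. Absent (None) in some starts.
- blank_4_mid (a point): Centre of a medal blank: a flat brass-coloured or silver-coloured metal disc, 50 mm diameter, 5 mm thick, 45 g, lying on the table; this point is at half its thickness, z along the disc's axis. Absent (None) in some starts.
- blank_5_mid (a point): Centre of a medal blank: a flat brass-coloured or silver-coloured metal disc, 50 mm diameter, 5 mm thick, 45 g, lying on the table; this point is at half its thickness, z along the disc's axis. Absent (None) in some starts.
- weight_0_mid (a point): Centre of a steel weight: a plain turned disc with a shallow recess in its top, 50 mm diameter, 10 mm thick, 0.14 kg, lying on the table; this point is at half its thickness, z along the disc's axis. Absent (None) in some starts.
- weight_1_mid (a point): Centre of a steel weight: a plain turned disc with a shallow recess in its top, 50 mm diameter, 10 mm thick, 0.14 kg, lying on the table; this point is at half its thickness, z along the disc's axis. Absent (None) in some starts.
- oil_can: Small pump oiler, 58 x 75 x 120 mm, loose, standing behind on the right; origin at the middle of its underside, z up.
- glue_bottle: Glue bottle with nozzle, 42 mm diameter, 122 mm high, loose, standing at the right; origin at the middle of its underside, z up.
There are look-alikes about, which are no part of the job. What is shaped like the part that bears blank_2_mid but orange or pink is not meant.

How it is judged:
By the outcome, as a careful person would: the job done as asked, in the order asked, and still so for the second after the job is handed in, with the robot touching nothing.
Of blank_0, blank_1, blank_2, blank_3, blank_4, blank_5 only 5 to 6 are there at a start; the rules pass over those that are not, and their reading is None.
Of weight_0, weight_1 only 1 to 2 are there at a start; the rules pass over those that are not, and their reading is None.
At some moment in a run one of blank_0, blank_1, blank_2, blank_3, blank_4, blank_5, weight_0, weight_1 may be knocked a few centimetres aside while the robot is not near it.
Once in a run the grip may slacken for a moment while it holds something.
It also fails if it takes over 210 s, if anything falls off the work surface, if the arm or the gripper's body presses on something with over 40 N, if the wrist force passes 120 N, or if a joint passes its speed limit or range.

## Working session

There is one attempt and no reset: what is moved stays moved. The work goes in short steps, each a Python script; the robot and the scene stay as the last script left them, time stands still between calls to the robot, and variables do not carry over. Pictures are saved under pics/ and viewed, at most 14 in all, crops included, and the job is handed in when it is done.

```bash
mkdir -p pics; ls
python3 - <<'E'
from bench import manip as m
import cv2
for c in("scene","top"):
    p,d=m.grab_frame(c); cv2.imwrite(f"pics/{c}0.png",p[:,:,::-1])
    k=m.get_calibration(c); print(c,k)
    for n in ("jig","latch","blank_0_mid","weight_0_mid","oil_can","glue_bottle","plate_end"):
        try: print(n,[( [round(float(v),3) for v in o["at"]],round(o["confidence"],2)) for o in m.look_for(c,n)])
        except Exception as e: print(n,repr(e))
print(m.current_time())
E
```

```text
pics
scene {'camera_matrix': array([[604.91422208,   0.        , 318.58915559],
       [  0.        , 604.91422208, 239.83713119],
       [  0.        ,   0.        ,   1.        ]]), 'R': array([[-0.79977182, -0.59986205, -0.02303365],
       [-0.27334296,  0.39806203, -0.87568844],
       [ 0.53446109, -0.69405485, -0.48232686]]), 't': array([0.43872708, 0.22977539, 1.67780698])}
jig [([0.521, 0.049, 0.016], 0.9), ([0.743, -0.195, 0.036], 0.64)]
latch [([0.58, 0.055, 0.043], 0.71)]
blank_0_mid [([0.522, 0.047, 0.015], 0.33)]
weight_0_mid []
oil_can [([0.741, -0.195, 0.039], 0.66)]
glue_bottle [([0.69, -0.329, 0.05], 0.75)]
plate_end [([0.517, 0.071, 0.021], 0.64)]
top {'camera_matrix': array([[604.40056109,   0.        , 323.3223175 ],
       [  0.        , 604.40056109, 241.19751795],
       [  0.        ,   0.        ,   1.        ]]), 'R': array([[ 0.28913315, -0.95725911, -0.00755093],
       [-0.91520607, -0.27410112, -0.2954089 ],
       [ 0.28071314,  0.09232316, -0.95534107]]), 't': array([-0.19046162,  0.5534799 ,  1.37093235])}
jig [([0.518, 0.019, 0.01], 0.57), ([0.573, -0.255, 0.006], 0.36)]
latch [([0.584, 0.037, 0.031], 0.65)]
blank_0_mid [([0.46, -0.371, 0.002], 0.6)]
weight_0_mid [([0.571, -0.255, 0.008], 0.65), ([0.457, 0.391, 0.003], 0.44)]
oil_can [([0.746, -0.211, 0.04], 0.68), ([0.453, 0.29, 0.007], 0.64)]
glue_bottle [([0.683, -0.34, 0.071], 0.62)]
plate_end [([0.515, 0.066, 0.018], 0.73)]
0.8
```

View pics/scene0.png

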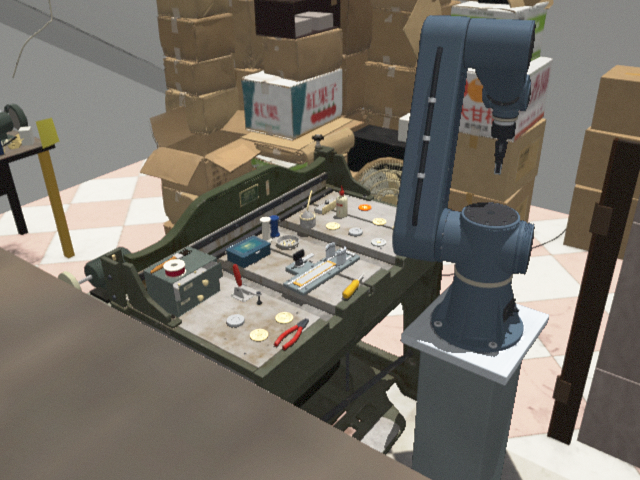

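View pics/top0.png

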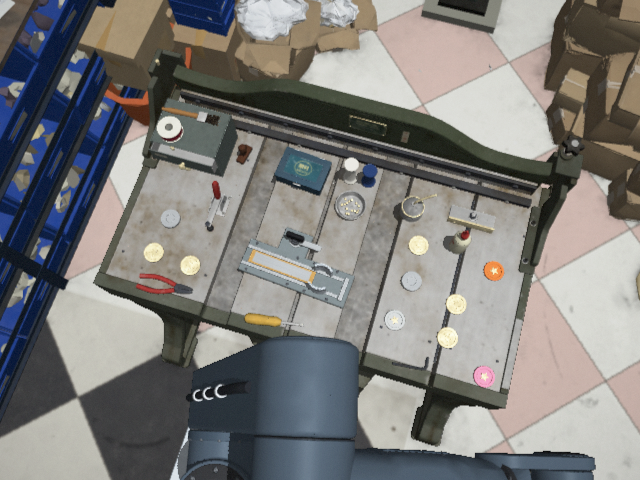

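```bash
cat > h.py <<'E'
from bench import manip as m
import numpy as np, cv2
def R(a):  # tool down, closing line (tool y) at world angle a
    y=np.array([np.cos(a),np.sin(a),0]); z=np.array([0,0,-1.]); return np.column_stack([np.cross(y,z),y,z])
def ray(cal,u,v,z):
    K=cal["camera_matrix"]; c=-cal["R"].T@cal["t"]; d=cal["R"].T@np.linalg.inv(K)@[u,v,1]
    return c+d*(z-c[2])/d[2]
def proj(cal,X):
    p=cal["camera_matrix"]@(cal["R"]@np.asarray(X)+cal["t"]); return p[:2]/p[2]
def shot(name,cam="wrist"):
    cal=m.get_calibration(cam); p,d=m.grab_frame(cam); cv2.imwrite(f"pics/{name}.png",p[:,:,::-1]); np.savez(f"pics/{name}.npz",p=p,d=d,**cal); return cal,p,d
E
python3 - <<'E'
from h import *
np.set_printoptions(precision=3,suppress=True)
c=m.get_calibration("top")
for n,u,v,z in [("Lsil",170,218,.01),("Lb1",153,252,.005),("Lb2",190,265,.005),("Rb",418,245,.005),("Rs",411,281,.01),("Rs2",395,320,.005),("Rb2",456,304,.005),("Rb3",447,338,.005),("tube",322,277,.03),("latch",297,239,.06)]: print(n,ray(c,u,v,z))
print(m.current_tcp_rot())
cw=m.get_calibration("wrist"); print(-cw["R"].T@cw["t"],cw["R"])
for a in (np.pi/2,-np.pi/2): print(m.inverse_kinematics([.45,0.03,.35],R(a)))
E
```

```text
Lsil [0.553 0.379 0.01 ]
Lb1 [0.457 0.389 0.005]
Lb2 [0.452 0.288 0.005]
Rb [ 0.667 -0.248  0.005]
Rs [ 0.57  -0.254  0.01 ]
Rs2 [ 0.465 -0.241  0.005]
Rb2 [ 0.547 -0.374  0.005]
Rb3 [ 0.459 -0.373  0.005]
tube [ 0.512 -0.041  0.03 ]
latch [0.579 0.043 0.06 ]
[[ 0.944  0.33  -0.   ]
 [ 0.33  -0.944  0.   ]
 [-0.    -0.    -1.   ]]
[ 0.242 -0.498  0.374] [[ 0.333 -0.943  0.   ]
 [-0.911 -0.321  0.259]
 [-0.244 -0.086 -0.966]]
[-0.037  0.059  1.72  -0.     1.363 -1.608]
[-0.037  0.059  1.72  -0.     1.363  1.534]
```

Run:
```python
from h import *
np.set_printoptions(precision=3,suppress=True)
m.move_ptp([.48,0.02,.22],R(-np.pi/2)); shot("jig1"); print(m.current_time())
```

```text
3.05
```

View pics/jig1.png

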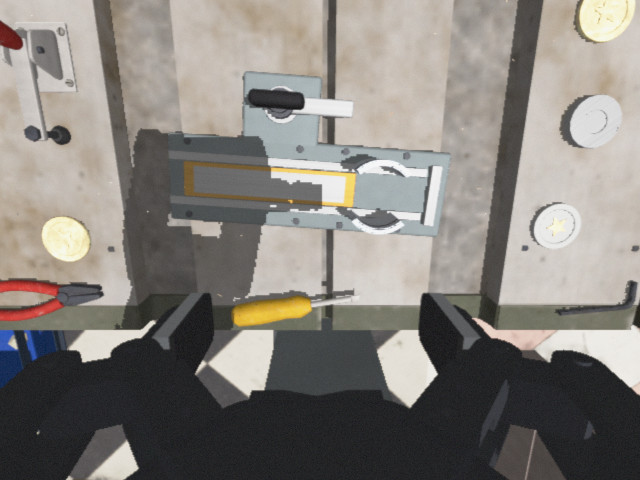

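```bash
cat > fit.py <<'E'
from h import *
from scipy.optimize import least_squares
def fitjig(cal,P,U):
    P=np.array(P)/1000.;U=np.array(U,float)
    def T(q,p): c,s=np.cos(q[2]),np.sin(q[2]); return np.column_stack([q[0]+c*p[:,0]-s*p[:,1],q[1]+s*p[:,0]+c*p[:,1],p[:,2]])
    f=lambda q:(np.array([proj(cal,x) for x in T(q,P)])-U).ravel()
    r=least_squares(f,[.51,.02,-1.57],loss="soft_l1"); return r.x,r.fun.reshape(-1,2),T
E
python3 - <<'E'
from fit import *
np.set_printoptions(precision=4,suppress=True)
cal=np.load("pics/jig1.npz"); 
P=[(140,43,14),(140,-43,14),(-140,43,14),(-140,-43,14),(-30,75,64)]
U=[(450,153),(437,236),(168,134),(168,217),(277,100)]
q,r,T=fitjig(cal,P,U); print(q,r)
img=cal["p"][:,:,::-1].copy()
def dr(p,col=(0,0,255)):
    for a,b in zip(p[:-1],p[1:]):
        aa,bb=[proj(cal,x) for x in T(q,np.array([a,b])/1000.)]
        cv2.line(img,tuple(int(x*16+.5) for x in aa),tuple(int(x*16+.5) for x in bb),col,1,cv2.LINE_AA,4)
dr([(140,43,14),(140,-43,14),(-140,-43,14),(-140,43,14),(140,43,14)])
t=np.linspace(0,2*np.pi,40)
dr([(65+32.5*np.cos(a),32.5*np.sin(a),64) for a in t],(0,255,0)); dr([(65+27.5*np.cos(a),27.5*np.sin(a),64) for a in t],(0,255,0))
dr([(120,30,21),(120,-30,21),(130,-30,21),(130,30,21)],(255,0,0))
dr([(-53,69,64),(-7,69,64),(-7,81,64),(-53,81,64),(-53,69,64)],(255,0,255))
# plate end edge: front end px, rear px
c,s=np.cos(q[2]),np.sin(q[2])
for uv in [(354,188),(185,178)]:
    w=ray(cal,*uv,.018)[:2]-q[:2]; print("plate jig xy",1000*(c*w[0]+s*w[1]),1000*(-s*w[0]+c*w[1]))
cv2.imwrite("pics/jig1o.png",cv2.resize(img[60:250,150:470],None,fx=2.5,fy=2.5,interpolation=cv2.INTER_CUBIC))
# discs
for n,u,v,z in [("Rs",596,122,.01),("Rs2",557,227,.005),("Rb",606,13,.005),("Lb2",66,239,.005)]: print(n,ray(cal,u,v,z))
d=cal["d"];print(np.array([d[239,66],d[122,596],d[227,557]]))
E
```

```text
[ 0.5074  0.0278 -1.6381] [[ 1.5645  0.4037]
 [ 0.5688  1.7952]
 [-2.3136 -1.1066]
 [ 1.3401  2.7981]
 [-2.6541 -1.5072]]
plate jig xy 46.9422645789486 3.0739879325043273
plate jig xy -121.11128773390442 1.3642732300564626
Rs [ 0.5707 -0.254   0.01  ]
Rs2 [ 0.4649 -0.2387  0.005 ]
Rb [ 0.6657 -0.2469  0.005 ]
Lb2 [0.4509 0.2878 0.005 ]
[0.3694 0.3338 0.3662]
```

View pics/jig1o.png

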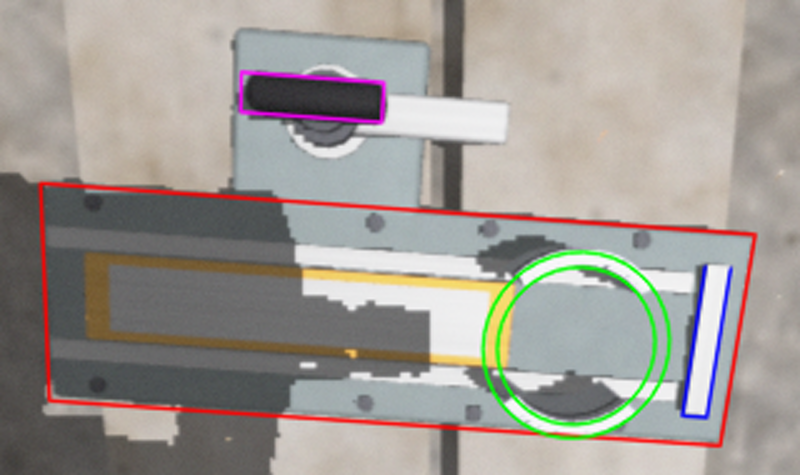

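```bash
cat >> h.py <<'E'
np.set_printoptions(precision=3,suppress=True)
Q=np.array([.5074,.0278,-1.6381])
ex=np.array([np.cos(Q[2]),np.sin(Q[2]),0]); ey=np.array([-ex[1],ex[0],0])
def J(x,y,z): return np.array([Q[0],Q[1],0])+ex*x/1000+ey*y/1000+np.array([0,0,z/1000])
E
python3 - <<'E'
from h import *
RJ=R(Q[2]); m.set_gripper(0.0)
m.move_ptp(J(-70,0,60),RJ); m.dwell(.2); f0=m.current_force(); print(f0,m.current_grip_width())
z=24; m.move_l(J(-70,0,z),max_speed=.06)
while z>14:
    z-=.5; m.move_l(J(-70,0,z),max_speed=.02); f=m.current_force()-f0
    if f[2]>6: break
print("contact z",z,f,m.current_ee_pos()); x=-70
while x<20:
    x+=4; m.move_l(J(x,0,z),max_speed=.05); f=m.current_force()-f0; fx=f@ex
    print(x,round(z,2),round(fx,1),round(f[2],1))
    if -fx>5.5 and x>-66 : break
    if f[2]<5.5: z-=.3
    if f[2]>9: z+=.3
print(m.current_time())
E
```

```text
[-0.673 -0.346 -0.766] 0.0011754987771544437
contact z 17.5 [-1.749 -0.945 11.363] [0.512 0.098 0.018]
-66 17.5 1.1 9.0
-62 17.8 2.1 6.8
-58 17.8 1.3 6.8
-54 17.8 1.1 6.1
-50 17.8 0.5 6.4
-46 17.8 1.7 6.7
-42 17.8 0.7 6.4
-38 17.8 1.3 6.7
-34 17.8 1.5 6.7
-30 17.8 1.1 6.4
-26 17.8 1.5 6.5
-22 17.8 1.1 5.5
-18 17.8 0.8 6.8
-14 17.8 1.5 6.6
-10 17.8 1.7 6.8
-6 17.8 1.5 7.2
-2 17.8 1.5 7.6
2 17.8 1.2 7.4
6 17.8 2.0 5.7
10 17.8 1.0 6.3
14 17.8 1.0 6.8
18 17.8 1.3 6.7
22 17.8 0.8 7.3
14.5167
```

Run:
```python
from h import *
m.move_l(J(22,0,80)); m.move_ptp(J(0,-40,220),R(Q[2])); m.dwell(.2)
cal,p,d=shot("j2")
u,v=proj(cal,J(0,0,14)).astype(int); print(u,v,m.current_time())
cv2.imwrite("pics/j2c.png",cv2.resize(p[max(0,v-110):v+90,max(0,u-160):u+160,::-1],None,fx=2.5,fy=2.5))
```

```text
315 173 15.975
```

View pics/j2c.png

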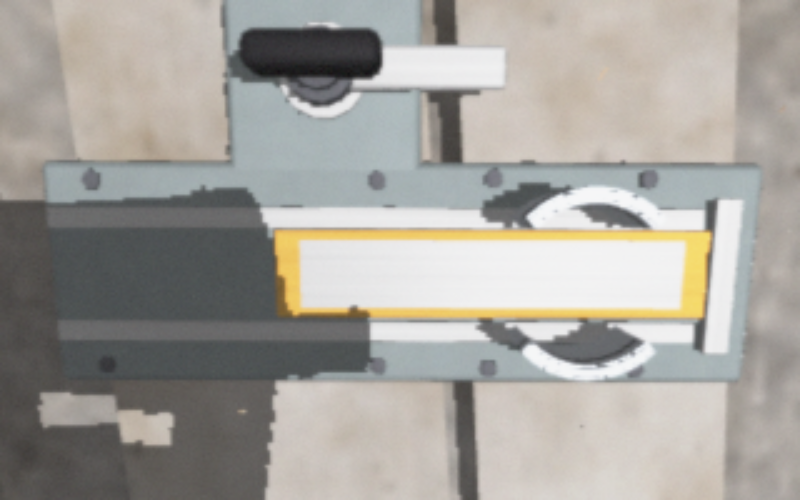

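Run:
```python
from fit import *
cal=np.load("pics/j2.npz")
P=[(140,43,14),(140,-43,14),(-140,43,14),(-140,-43,14),(65,32.5,64),(65,-32.5,64)]
U=[(155+a/2.5,63+b/2.5) for a,b in [(760,164),(740,380),(44,162),(66,380),(593,186),(589,381)]]
q,r,T=fitjig(cal,P,U); print(q*[1000,1000,1]);print(r)
w=ray(cal,155+710/2.5,63+273/2.5,.018)-J(0,0,18); print(w@ex*1000,w@ey*1000)
```

```text
[507.912  27.157  -1.637]
[[ 2.171 -0.642]
 [ 0.851  0.964]
 [-2.489 -0.088]
 [-2.07   0.8  ]
 [ 1.882  0.258]
 [-0.979 -0.506]]
121.80169587132121 2.1192064778821957
```

```bash
sed -i 's/^Q=.*/Q=np.array([.5077,.0273,-1.637])/' h.py
cat >> h.py <<'E'
A=Q[2]; tx=R(A)[:,0]
def find(xy,h,name,zt=.13,off=.03,tol=.04):
    """look at a disc of thickness h near xy from close by; returns centre"""
    p0=np.array([*xy,zt])-tx*off; m.move_ptp(p0,R(A)); m.dwell(.15)
    cal,p,d=shot(name); e=proj(cal,[*xy,h]); D=(cal["R"]@[*xy,h]+cal["t"])[2]
    r=cal["camera_matrix"][0,0]*.025/D
    g=cv2.GaussianBlur(cv2.cvtColor(p,cv2.COLOR_RGB2GRAY),(5,5),0)
    c=cv2.HoughCircles(g,cv2.HOUGH_GRADIENT_ALT,1,20,param1=150,param2=.6,minRadius=int(r*.88),maxRadius=int(r*1.12))
    if c is None: c=cv2.HoughCircles(g,cv2.HOUGH_GRADIENT,1,20,param1=120,param2=15,minRadius=int(r*.92),maxRadius=int(r*1.08))
    out=[]
    for u,v,rr in (c.reshape(-1,c.shape[-1])[:,:3] if c is not None else []):
        X=ray(cal,u,v,h); out.append((np.hypot(*(X[:2]-xy)),X[:2],u,v,rr))
    out.sort(key=lambda o:o[0])
    print(name,"expect px",e,"r",r,[(np.round(o[1],4),np.round(o[2:],0)) for o in out[:3]])
    return out[0][1] if out and out[0][0]<tol else None
E
python3 - <<'E'
from h import *
xy=find([.570,-.254],.01,"w0")
m.set_gripper(50/85.); m.move_ptp([.517,-.247,.03],R(A)); m.dwell(.2); f0=m.current_force()
z=.006
m.move_l([.517,-.247,z],max_speed=.06)
while z>-.012:
    z-=.0005; m.move_l([.517,-.247,z],max_speed=.02); f=m.current_force()-f0
    if f[2]>3: break
print("touch",z,f,m.current_grip_width(),m.current_time())
m.move_l([.517,-.247,.04])
E
```

```text
w0 expect px [316.661 196.248] r 32.556088419157966 [(array([ 0.572, -0.252]), array([314., 194.,  32.], dtype=float32)), (array([ 0.664, -0.246]), array([297.,  62.,  32.], dtype=float32)), (array([ 0.55, -0.37]), array([467., 212.,  32.], dtype=float32))]
touch -0.003500000000000002 [-1.953  0.5    7.7  ] 0.5837474395920379 23.8667
```

View pics/w0.png

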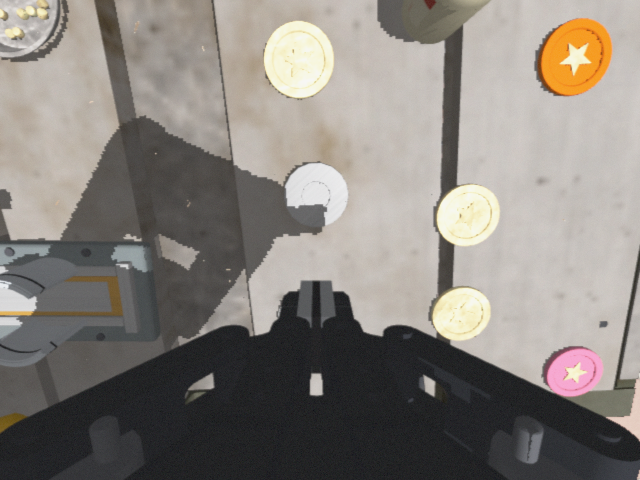

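```bash
cat >> h.py <<'E'
def hand(h,name,T):
    """disc centre offset (jig-lateral) of the held disc from its picture"""
    cal,p,d=shot(name); t=m.current_ee_pos(); zt=t[2]-T+h
    u,v=proj(cal,[t[0],t[1],zt]); D=(cal["R"]@[t[0],t[1],zt]+cal["t"])[2]; r=cal["camera_matrix"][0,0]*.025/D
    print("hand: expect",u,v,r)
    return u,v,r
def pick(xy,h,name,tz):
    """tz: TCP height at the grasp"""
    m.set_gripper(.80); P=np.array([*xy,.04]); m.move_ptp(P,R(A)); m.dwell(.2); f0=m.current_force()
    P[2]=tz; m.move_l(P,max_speed=.08); print("down f",m.current_force()-f0)
    m.set_gripper(0,60); m.dwell(.2); w=m.current_grip_width(); print("grip w",w,m.current_grip_force())
    P[2]=.13; m.move_l(P,max_speed=.15); w=m.current_grip_width(); print("lift w",w); return .55<w<.64
def place(S,tz,lat=0):
    """S: surface height m; lat: correction along jig y, m"""
    C=J(65,0,0)+ey*lat; zf=tz+S
    P=C+[0,0,.12]; m.move_ptp(P,R(A)); m.dwell(.3); f0=m.current_force()
    print("over w",m.current_grip_width())
    if not .55<m.current_grip_width()<.64: return "lost"
    z=.074+tz; m.move_l(C+[0,0,z],max_speed=.12)
    while z>zf-.0025:
        z-=.0015 if z>zf+.004 else .0006; m.move_l(C+[0,0,z],max_speed=.04); f=m.current_force()-f0
        if f[2]>3 : break
        if abs(f[:2]).max()>12: break
    print("stopped z-zf mm",1000*(z-zf),f)
    if z>zf+.003: return "early"
    m.set_gripper(.74); m.move_l(C+[0,0,.10],max_speed=.12); return "ok"
E
python3 - <<'E'
from h import *
xy=find([.5715,-.2535],.01,"w1")
if pick(xy,.01,"w",0.0):
    hand(.01,"h1",0.0)
print(m.current_time())
E
```

```text
w1 expect px [315.937 194.24 ] r 32.945384749664925 [(array([ 0.571, -0.252]), array([314., 195.,  33.], dtype=float32)), (array([ 0.664, -0.247]), array([298.,  60.,  33.], dtype=float32)), (array([ 0.464, -0.239]), array([307., 323.,  32.], dtype=float32))]
down f [ 0.443 -0.491  0.465]
grip w 0.5364919986674648 60.317060351371765
lift w 0.536459375689498
28.1583
```

Run:
```python
from h import *
hand(.01,"h1",0.0); print(m.current_ee_pos(),m.current_grip_width())
```

```text
hand: expect 314.6533140554178 306.65039946455926 59.14076164762935
[ 0.57  -0.252  0.129] 0.5366963397795176
```

View pics/h1.png

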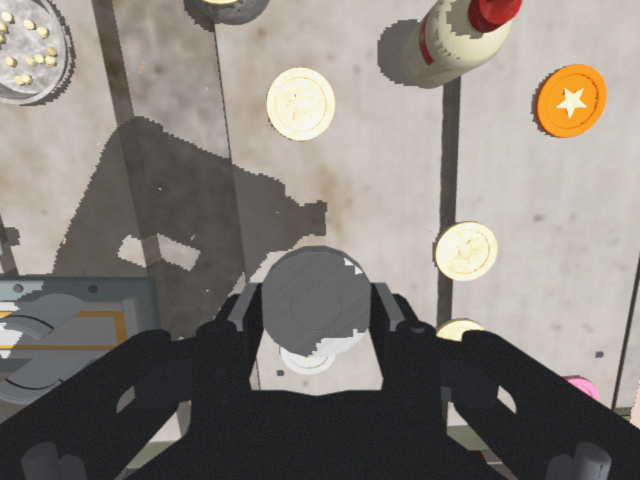

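Run:
```python
from h import *
c=np.load("pics/h1.npz"); d=c["d"]; print(c["camera_matrix"])
t=np.array([.570,-.252,.129])
print("TCP cam",c["R"]@t+c["t"], "depth disc",[d[v,316] for v in (255,275,301,330,350)], d[301,255],d[301,377],"table exp",(c["R"]@np.array([.57,-.252,0])+c["t"])[2],d[120,100])
for v in (260,301,340):
  D=d[v,316]; X=np.linalg.inv(c["camera_matrix"])@[316,v,1]*D; print(c["R"].T@(X-c["t"])-t)
row=d[301,240:400]; print(np.round(row[::4],3))
```

```text
[[343.108   0.    315.796]
 [  0.    343.108 241.618]
 [  0.      0.      1.   ]]
TCP cam [-0.     0.025  0.155] depth disc [np.float32(0.14000726), np.float32(0.14187534), np.float32(0.1474665), np.float32(0.14947052), np.float32(0.15101361)] 0.13027367 0.1285588 table exp 0.2792198105725133 0.25678754
[ 0.021 -0.002  0.008]
[ 0.002 -0.     0.007]
[-0.016  0.001  0.009]
[0.127 0.128 0.127 0.127 0.132 0.143 0.145 0.145 0.146 0.145 0.145 0.145
 0.145 0.146 0.147 0.146 0.147 0.146 0.146 0.147 0.146 0.146 0.146 0.146
 0.147 0.146 0.146 0.146 0.146 0.144 0.145 0.145 0.144 0.141 0.129 0.127
 0.126 0.127 0.127 0.137]
```

```bash
sed -i 's/\.55<w<\.64/.5<w<.62/; s/\.55<m.current_grip_width()<\.64/.5<m.current_grip_width()<.62/' h.py
python3 - <<'E'
from h import *
print(place(.018,0.0,-.0017),m.current_time())
E
```

```text
over w 0.5384148269920251
stopped z-zf mm 0.49999999999995187 [-2.335  1.369  9.328]
ok 41.0833
```

```bash
cat > ed.py <<'E'
s=open("h.py").read()
s=s.replace("z-=.0015 if z>zf+.004 else .0006","z-=(.004 if z>zf+.008 else .0015 if z>zf+.0025 else .0006)").replace('''    return u,v,r
def pick''','''    g=cv2.GaussianBlur(cv2.cvtColor(p,cv2.COLOR_RGB2GRAY),(5,5),0)
    c=cv2.HoughCircles(g,cv2.HOUGH_GRADIENT,1,5,param1=100,param2=12,minRadius=int(r*.88),maxRadius=int(r*1.05))
    c=[] if c is None else sorted([k for k in c.reshape(-1,3) if np.hypot(k[0]-u,k[1]-v)<20],key=lambda k:abs(k[0]-316)) 
    for k in c[:3]: print("   hough",k,"lat mm",(v-k[1])/r*25)
    return u,v,r
def pick''').replace(''',max_speed=.04); f=m.cur''',''',max_speed=.06); f=m.cur''')
open("h.py","w").write(s)
E
python3 ed.py
python3 - <<'E'
from h import *
xy=find([.553,.379],.01,"w2")
if xy is not None and pick(xy,.01,"w",0.0):
    hand(.01,"h2",0.0)
print(m.current_time())
E
```

```text
w2 expect px [313.821 196.491] r 32.63637437795383 [(array([0.554, 0.382]), array([310., 196.,  32.], dtype=float32))]
down f [0.054 0.404 0.14 ]
grip w 0.5410120153836633 60.52223324775696
lift w 0.5335645839627928
hand: expect 314.69744177805177 306.669101184684 59.15757886194701
   hough [316.5 301.5  55.9] lat mm 2.184462787408381
   hough [317.5 295.5  61.4] lat mm 4.720063514916978
   hough [319.5 307.5  58.1] lat mm -0.35113794010021526
45.9833
```

Consistent with the first. Place it, then fetch the first blank.

Run:
```python
from h import *
r=place(.028,0.0,-.0017); print(r,m.current_time())
if r=="ok":
    xy=find([.465,-.240],.005,"b0")
    if xy is not None and pick(xy,.005,"b",-.0025):
        hand(.005,"h3",-.0025)
print(m.current_time())
```

```text
over w 0.5348789847655225
stopped z-zf mm 0.8999999999999564 [-1.432 -0.565  5.296]
ok 52.9333
b0 expect px [316.93  195.401] r 32.096394396580855 [(array([ 0.465, -0.238]), array([315., 195.,  31.], dtype=float32)), (array([ 0.462, -0.37 ]), array([485., 189.,  32.], dtype=float32)), (array([ 0.519, -0.402]), array([534., 108.,  32.], dtype=float32))]
down f [ 0.086 -0.157  0.516]
grip w 0.542552256901714 59.71435725688934
lift w 0.5402008462363016
hand: expect 314.68070523332545 304.06345666167334 58.18686014803659
   hough [316.5 299.5  54.9] lat mm 1.9606903732488683
   hough [315.5 306.5  60.4] lat mm -1.0468614959321167
   hough [315.5 288.5  54.7] lat mm 6.686843310533273
57.1917
```

Run:
```python
from h import *
r=place(.038,-.0025,-.0017); print(r,m.current_time())
if r=="ok":
    m.move_ptp(J(65,-45,210),R(A)); m.dwell(.2); cal,p,d=shot("st3"); u,v=proj(cal,J(65,0,45)).astype(int)
    cv2.imwrite("pics/st3c.png",cv2.resize(p[max(v-60,0):v+60,u-80:u+80,::-1],None,fx=4,fy=4))
    xy=find([.460,-.372],.005,"b1")
    if xy is not None and pick(xy,.005,"b",-.0025):
        hand(.005,"h4",-.0025)
print(m.current_time())
```

```text
over w 0.5391853690617854
stopped z-zf mm 0.7999999999999605 [-0.11   1.005  6.053]
ok 63.1167
b1 expect px [316.342 195.725] r 31.992223492830707 [(array([ 0.461, -0.371]), array([315., 195.,  32.], dtype=float32)), (array([ 0.521, -0.403]), array([353., 110.,  34.], dtype=float32)), (array([ 0.394, -0.475]), array([446., 268.,  32.], dtype=float32))]
down f [ 0.317  0.701 -0.184]
grip w 0.5403839212893077 60.079790353775024
lift w 0.5380063474662461
hand: expect 314.64712467200695 304.04760664411657 58.1818453435597
   hough [316.5 300.5  54.9] lat mm 1.5243615182571997
   hough [315.5 294.5  60.4] lat mm 4.102485314679615
   hough [317.5 306.5  60.4] lat mm -1.0537622781652163
68.6083
```

View pics/st3c.png

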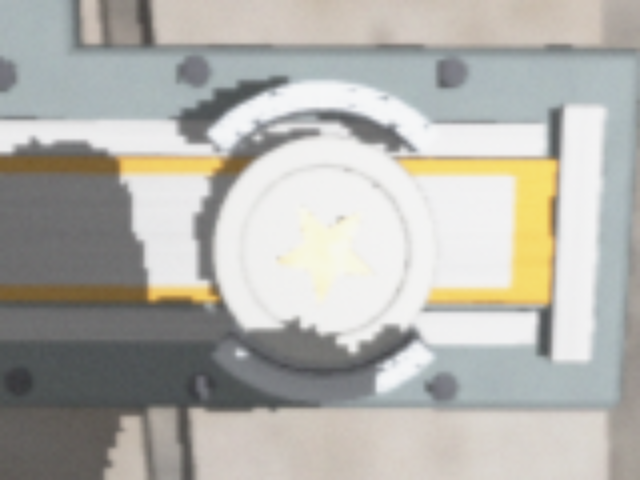

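The stack is flat and well centred in the tube (blank at crop 323,250), plate still on the stop. Continue.

Run:
```python
from h import *
r=place(.043,-.0025,-.0017); print(r,m.current_time())
if r=="ok":
    xy=find([.549,-.373],.005,"b2")
    if xy is not None and pick(xy,.005,"b",-.0025):
        hand(.005,"h5",-.0025)
        r=place(.048,-.0025,-.0017); print(r,m.current_time())
        if r=="ok":
            m.move_ptp(J(65,-45,210),R(A)); m.dwell(.2); cal,p,d=shot("st5"); u,v=proj(cal,J(65,0,45)).astype(int)
            cv2.imwrite("pics/st5c.png",cv2.resize(p[max(v-60,0):v+60,u-80:u+80,::-1],None,fx=4,fy=4))
print(m.current_time())
```

```text
over w 0.5408380084951443
stopped z-zf mm 0.6999999999999645 [1.189 1.205 8.368]
ok 74.675
b2 expect px [316.899 195.407] r 32.05724924391899 [(array([ 0.522, -0.403]), array([356., 227.,  31.], dtype=float32)), (array([ 0.654, -0.443]), array([408.,  39.,  32.], dtype=float32)), (array([ 0.663, -0.248]), array([129.,  44.,  33.], dtype=float32))]
76.1417
```

Run:
```python
from h import *
xy=find([.522,-.403],.005,"b3")
if xy is not None and pick(xy,.005,"b",-.0025):
        hand(.005,"h5",-.0025)
        r=place(.048,-.0025,-.0017); print(r,m.current_time())
        if r=="ok":
            m.move_ptp(J(65,-45,210),R(A)); m.dwell(.2); cal,p,d=shot("st5"); u,v=proj(cal,J(65,0,45)).astype(int)
            cv2.imwrite("pics/st5c.png",cv2.resize(p[max(v-60,0):v+60,u-80:u+80,::-1],None,fx=4,fy=4))
print(m.current_time())
```

```text
b3 expect px [316.028 195.477] r 32.04661880599622 [(array([ 0.521, -0.404]), array([317., 197.,  32.], dtype=float32))]
down f [-0.418  0.324 -0.703]
grip w 0.5410240669914542 60.25642991065979
lift w 0.5383804089773341
hand: expect 314.5966167932325 304.02771737125994 58.174268222207175
   hough [315.5 299.5  54.8] lat mm 1.9457560488623171
   hough [315.5 292.5  60.4] lat mm 4.953958908098221
   hough [317.5 304.5  59.3] lat mm -0.2029602791633285
over w 0.5436146957157004
stopped z-zf mm 0.8999999999999703 [-2.138 -0.167  6.489]
ok 85.2083
86.0
```

View pics/st5c.png

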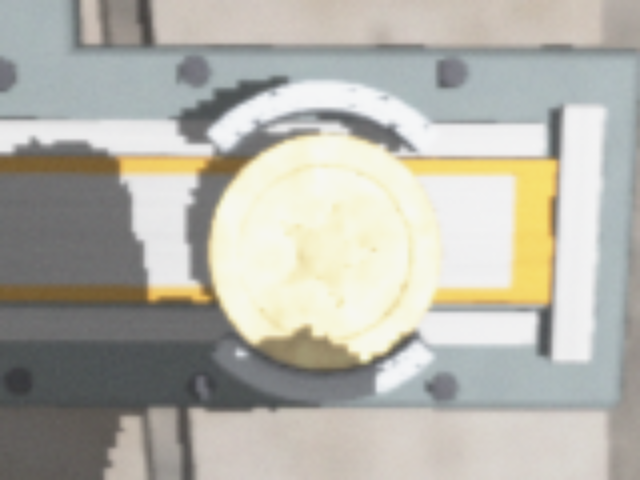

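Run:
```python
from h import *
a0=A+np.pi/2
C=J(-30,75,41.5)
m.set_gripper(.45); m.move_ptp(C+[0,0,.08],R(a0)); m.dwell(.3); f0=m.current_force()
m.move_l(C,max_speed=.08); print("down",m.current_force()-f0)
m.set_gripper(0,25); m.dwell(.2); print("w",m.current_grip_width(),m.current_force()-f0)
off=np.zeros(3)
for th in np.arange(.1,1.31,.1):
    m.move_l(C+off,R(a0-th),max_speed=.03); f=m.current_force()-f0; print(round(th,2),f,m.current_ft_torque())
    if np.hypot(*f[:2])>8: off[:2]+=f[:2]*3e-5
    if np.hypot(*f[:2])>60: print("force!");break
print(off,m.current_grip_width(),m.current_time())
```

```text
down [-0.519 -1.504 -0.482]
w 0.13357748417853982 [ 7.244 -1.239 -4.028]
0.1 [ 7.94  -1.827 -2.941] [-0.019 -1.145  0.095]
0.2 [ 6.729 -1.084 -1.285] [ 0.082 -0.935  0.116]
0.3 [ 7.213 -1.367 -2.29 ] [ 0.056 -0.976  0.068]
0.4 [ 5.931 -1.319 -2.732] [ 0.06  -0.976  0.041]
0.5 [ 5.804 -1.391 -2.358] [ 0.085 -0.976  0.094]
0.6 [ 6.381 -1.052 -2.316] [ 0.12  -0.968  0.042]
0.7 [ 5.879 -0.754 -1.966] [ 0.169 -0.944  0.055]
0.8 [ 6.675 -0.416 -1.784] [ 0.183 -1.021 -0.062]
0.9 [ 5.651 -0.424 -1.778] [ 0.244 -1.021 -0.051]
1.0 [ 6.743 -0.115 -2.984] [ 0.21  -0.965 -0.146]
1.1 [ 6.661 -0.196 -2.15 ] [ 0.264 -0.989 -0.102]
1.2 [ 5.301 -0.451 -2.79 ] [ 0.256 -0.957 -0.135]
1.3 [ 5.667 -0.676 -3.013] [ 0.314 -1.023 -0.058]
[ 0. -0.  0.] 0.1306187330654718 92.8583
```

Run:
```python
from h import *
m.move_l(m.current_ee_pos(),R(A+np.pi/2-1.36),max_speed=.03); print(m.current_ft_torque())
m.set_gripper(.45); m.dwell(.3); m.move_l(J(-30,75,130),max_speed=.1)
m.move_ptp(J(20,-45,220),R(A)); m.dwell(.3); cal,p,d=shot("fin"); u,v=proj(cal,J(0,20,14)).astype(int)
cv2.imwrite("pics/finc.png",cv2.resize(p[max(v-110,0):v+90,u-160:u+160,::-1],None,fx=2.5,fy=2.5)); shot("finS","top"); print(m.current_time())
```

```text
[ 0.102 -0.169 -0.096]
95.8833
```

View pics/finc.png

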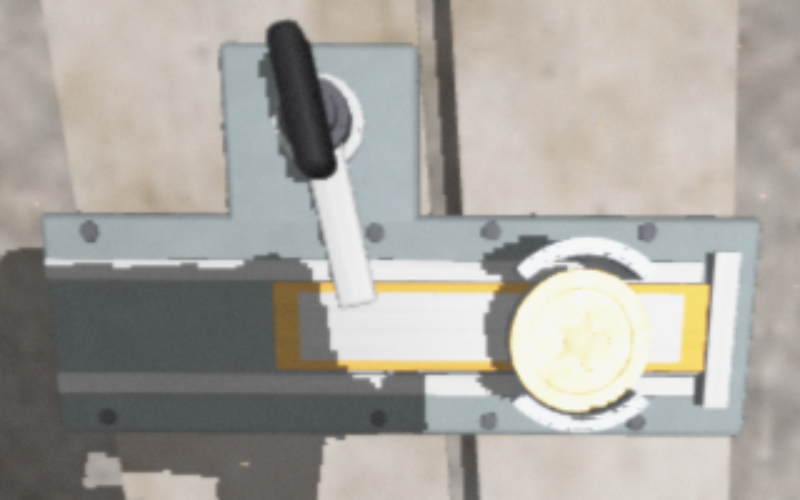

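View pics/finS.png

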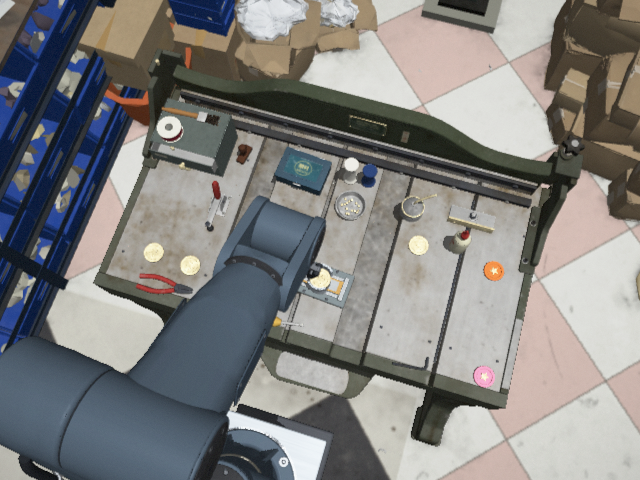

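The latch arm lies over the plate (crop 357,300), the plate still meets the stop, the five-disc stack is centred in the tube, and the leftover blanks and the bottles are standing where they were.

```bash
python3 -c "
from bench import manip as m
print(m.sign_off())"
```

```text
the job is handed in; nothing more can be done
None
```

The job is handed in: the plate is at the stop, two weights and three blanks (35 mm) are stacked in the tube to the mark, the latch is turned over the plate, and the oil can and glue bottle are still standing. It took about 96 s of the 210 s allowed.

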